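Square up the drying stand and hang the measuring cup on it

TASK

On the laundry counter, slide the marble drying stand across the drip tray, without lifting or tipping it, until it sits square and flush in the corner of the tray's two raised edges. Then take the square measuring cup that lies on its side, turn it upside down over the stand's peg and lower it, keeping hold until its rim rests on the marble, and let go. The stand must still be flush in the corner at the end, and the other things on the counter stay where they are.

Things in the scene. Friction and masses are not known exactly. Their poses are not given: they have to be found in the camera images.
- tray: aluminium drip tray, fixed to the counter: flat floor 260 (x) x 310 (y), 4 thick, with two raised edges 12 thick and 30 high above the counter, one along its +x side and one along its +y side, meeting in a corner; the other two sides are open. Origin: floor centre at counter level; x and y point to the two raised edges
- tray_corner (a point): point on the tray floor's top (4 above the counter) where the inner faces of the two raised edges meet, at (130, 155, 4) in the tray's frame; axes as the tray's
- stand: drying stand, loose, 0.6 kg: marble block 90 (x) x 110 (y) x 24 high, wooden peg, 24 diameter, upright at its centre, domed top 70 above the underside. Starts on the tray, up to 20 degrees askew; slides easily (1 to 4 N). Origin: underside centre. Home: a 110 side touches the tray's +x edge, a 90 side the +y edge, origin 45 and 55 from tray_corner
- peg_foot (a point): centre of the peg's foot, on the top face of the marble, 24 above the stand's underside
- cup: square measuring cup, stiff grey plastic, 70 g, loose, lying on a flat side, mouth facing away from the robot: outside 50 x 50, 64 long, walls and closed end 3.5 thick (inside 43 x 43, 60.5 deep). x runs along its axis out of the mouth; z is up as it lies. Origin: middle of the side it lies on. Hung up, x points down and its rim stands on the marble (peg rises 46 above the marble)
- cup_mid (a point): middle of the cup (25 above the counter as it lies), axes as the cup's
- cup_mouth (a point): centre of the cup's mouth, in the plane of its rim, 32 along body x from cup_mid
- round_cup: round white measuring cup, 68 diameter, 65 tall, standing open end up (not the one to hang up); origin at underside centre
- soap: bar of soap 45 x 60 x 24 lying on the drip tray near its open corner; origin at underside centre
- detergent: big white bottle, 90 diameter, 220 tall; origin at underside centre
- peg_jar: jar, 80 diameter, 110 tall; origin at underside centre
- stain_bottle: small white bottle, 40 diameter, 100 tall; origin at underside centre
- brush: flat brush with a wooden handle lying on the counter; origin at underside centre
- spray_can: metal can, 54 diameter, 170 tall; origin at underside centre
Mind the look-alikes: they are no part of the job. Leave any green look-alike of the cup alone.

How it is judged:
By the outcome, as a careful person would: the job done as asked, in the order asked, and still so for the second after the job is handed in, with the robot touching nothing.
It also fails if it takes over 67 s, if anything falls off the work surface, if the arm or the gripper's body presses on something with over 40 N, if the wrist force passes 120 N, or if a joint passes its speed limit or range.

ROBOT

A 7-joint arm with a two-finger parallel gripper is mounted at the origin on the work surface. World frame = base frame: x ahead of the robot, y to its left, z up, the work surface at z = 0. Lengths are in m, angles in rad, forces in N, time in s.
With the tool pointing down it reaches from about 0.35 to 0.9 m from the base axis. Payload 7.2 kg.
Tool frame: the origin (TCP) lies midway between the tips of the shut fingers; the grasp point (between the pads) lies 19 mm behind it (bot.tcp_to_grasp is the distance from the TCP to the grasp point, in m); z points along the fingers, y is the line along which they close (so a half turn about z gives the same grasp; the last joint's range is limited). The gripper opens to 88 mm and grips with 3 to 60 N. Pads are 20 mm wide; open, the fingers measure 115 mm over their backs; the gripper's body (75 mm by 178 mm) begins 61 mm behind the grasp point.
Start: joints at [1.06, 0.411, -0.013, 1.596, 0.006, 1.134, -0.082], TCP at [0.268, -0.565, 0.194] pointing down, gripper open.
Joint ranges: [-2.95, 2.95], [-0.29, 1.99], [-1.47, 1.44], [0.14, 2.54], [-1.03, 4.17], [0.13, 1.85], [-2.86, 2.86]. Speed limits (rad/s): [2.39, 2.39, 3.01, 3.01, 3.14, 3.14, 3.14].

INTERFACE

Orientations are given as [roll, pitch, yaw] about the fixed x, y, z axes, in that order (R = Rz(yaw) Ry(pitch) Rx(roll)).
In Python, from rig import bot gives the robot as it stands.
- The arm moves only by the tool jog_arm, never from a script. Its argument "plan" is text: rows parted by semicolons, each of 7 numbers parted by spaces: the opening, from -1 (shut) to 1 (fully open), then the shift along the tool's x, y, z as a fraction of full scale, then the turn, a rotation vector about the tool's x, y, z as a fraction of full scale. In form: gripper tx ty tz wx wy wz; .... A call has exactly 8 rows; each row shifts and turns the commanded pose from where the row before left it, along the tool's axes as they then stand; what a row does not reach is not made up. Full scale, the value 1, is 0.03 m for a shift and 180 degrees for a turn. A row lasts 1/8 s, in which the tool goes at most 62.5 mm and 10.7 degrees, less where a joint would pass 70% of its speed; a pose out of reach is approached as far as the arm can. A call with a number of a shift or a turn outside -1 to 1 is refused whole. A call with a gripper value outside its range is refused whole. The fingers move at their own pace and stop on an object; "force" is the grip in N (left out, the last holds). Time passes only in rows, so rows that do not move let the fingers close, or fill a call up. It gives the time, the measured TCP pose, the force, the opening and the grip force at its end, in the units of the state.
- bot.sense(): the state, without advancing time (a new reading comes with each control period).
- bot.get_image(name): name is "side" or "top" or "wrist"; returns the picture (420x560x3 uint8, blue, green, red); there is no depth.
- bot.camera_info(name): a dict with "camera_matrix" (3x3 intrinsics, pixels), "rvec" (rotation vector, rad) and "tvec" (3), from world to camera coordinates, as OpenCV has them. Camera axes: x right, y down, z forward; pixel columns grow to the right and rows downward; lengths in m; the calibration is good to about 2 mm. A picture is of the moment at which its call begins: read the wrist's pose just before it. camera_info takes no time and is no camera call; for the wrist camera it gives the pose at the moment of the call.
- bot.sign_off(): hands the job in; it is judged then, once.
Trained networks look in the newest picture that a camera, given by its name, has taken for a name from the list of things; names that differ only in an ending like _2 or _b are one class to them, and where a whole thing is asked for, a point or a joint stands for the part that bears it (a point fixed in the world has none). Each returns a list of dicts, best first, with "p" (0 to 1); they miss things now and then, are a little off and sometimes report something else, mostly with a low value. They report only what shows in the picture. A call takes as long as a camera call. They do not tell look-alikes from the thing itself.
- bot.recognise(camera, target): "box" ([left, top, width, height] in pixels, round what is visible of it).
- bot.silhouettes(camera, target): "mask" (420x560 bool, what is visible of it) and "box" ([left, top, width, height] in pixels, round what is visible of it).
The state is a dict: "time_s": time; "joint_pos": joint angles; "joint_vel": joint speeds; "tau": joint torques, N m; "eef_pos": TCP position; "orientation": TCP orientation; "ft_force": force on the tool from outside, world axes, zero at the start; "ft_torque": the same for the moment, N m; "gripper_width": finger opening in m; "grasp_force": force on a finger pad.
Only numpy, scipy, OpenCV 4.12 (cv2) and the standard library are available. Lean on these libraries where they do the work, as an engineer would, in place of code of your own. Each camera call takes 0.05 s, during which the arm holds its last target. There are 200 camera calls.

## Working session

There is one attempt and no reset: what is moved stays moved. The work goes in short steps, Python scripts to look and compute and a tool call to move; the robot and the scene stay as the last step left them, time stands still between calls to the robot, and variables do not carry over. Pictures are saved under pics/ and viewed, at most 10 in all, crops included, and the job is handed in when it is done.

Besides the shell and the picture viewer there is one more tool, called after "Call:" as name(argument=value, ...) on one line, values as JSON. jog_arm: Moves the arm, as the interface text tells. Its arguments: {"type":"object","properties":{"plan":{"type":"string"},"force":{"type":"number"}},"required":["plan"]}

```bash
mkdir -p pics; ls
python3 - <<'E'
from rig import bot
import cv2,numpy as np
s=bot.sense(); print({k:np.round(s[k],3) for k in ('time_s','eef_pos','orientation','gripper_width')})
ims=[bot.get_image(n) for n in ('top','side')]
for n in ('top','side'):
    c=bot.camera_info(n); R=cv2.Rodrigues(np.array(c['rvec']))[0]; print(n,np.round(-R.T@np.array(c['tvec']).ravel(),3),np.round(R[2],2),np.round(c['camera_matrix'],1).tolist())
cv2.imwrite('pics/a.png',cv2.resize(ims[0],(800,600))); cv2.imwrite('pics/b.png',cv2.resize(ims[1],(800,600)))
for n in ('top','side'):
    for t in ('stand','cup','tray','peg_foot'):
        for d in bot.recognise(n,t): print(n,t,np.round(d['box']),round(d['p'],2))
E
```

```text
pics
{'time_s': np.float64(0.0), 'eef_pos': array([ 0.268, -0.564,  0.194]), 'orientation': array([-3.14 ,  0.   ,  0.443]), 'gripper_width': np.float64(0.088)}
top [ 0.405 -0.003  1.523] [ 0.12 -0.   -0.99] [[505.4, 0.0, 285.1], [0.0, 505.4, 211.5], [0.0, 0.0, 1.0]]
side [0.343 1.048 0.791] [ 0.2  -0.8  -0.56] [[510.5, 0.0, 274.0], [0.0, 510.5, 211.0], [0.0, 0.0, 1.0]]
top stand [237. 212.  39.  32.] 0.84
top cup [388. 219.  29.  20.] 0.77
top cup [428. 224.  28.  23.] 0.7
top cup [394. 258.  29.  24.] 0.7
top cup [414. 173.  30.  30.] 0.21
top tray [200. 180. 119.  96.] 0.73
top peg_foot [236. 210.  41.  31.] 0.65
top peg_foot [285. 262.  25.  16.] 0.36
side stand [268. 226.  52.  47.] 0.89
side cup [312. 153.  22.  23.] 0.8
side cup [356. 154.  19.  21.] 0.76
side cup [322. 135.  25.  25.] 0.65
side cup [196. 272.  50. 106.] 0.36
side tray [226. 200. 137. 108.] 0.58
side peg_foot [268. 229.  50.  42.] 0.56
```

View pics/a.png

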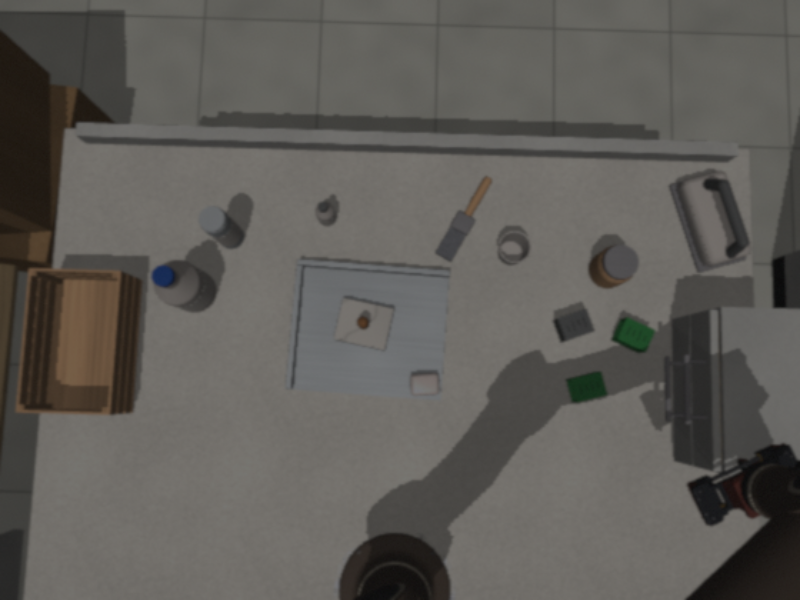

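View pics/b.png

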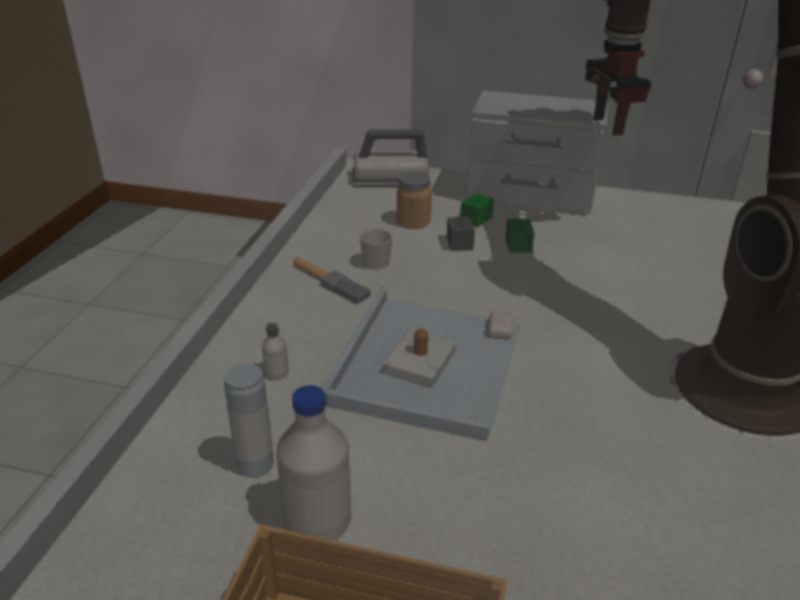

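The top view, in 800-px coordinates, shows:
- tray with its walled corner at about (300,262)
- stand at (364,323)
- grey cup at (574,322), with green look-alikes at (634,335) and (587,387)
- soap at (425,383)

The side view agrees. Next I'll measure them metrically.

```bash
cat > h.py <<'E'
import numpy as np,cv2
from rig import bot
def cam(n):
    c=bot.camera_info(n); return np.array(c['camera_matrix']),np.array(c['rvec'],float),np.array(c['tvec'],float).ravel()
def topl(px,z,n,c=None):
    K,r,t=c or cam(n); R=cv2.Rodrigues(r)[0]
    px=np.array(px,float).reshape(-1,2); d=np.c_[px,np.ones(len(px))]@np.linalg.inv(K).T@R
    o=-R.T@t; return (o+d*((z-o[2])/d[:,2:]))
def rect(mask,z,n,c=None):
    cs,_=cv2.findContours(mask.astype(np.uint8),cv2.RETR_EXTERNAL,cv2.CHAIN_APPROX_NONE)
    p=topl(max(cs,key=cv2.contourArea).reshape(-1,2),z,n,c)[:,:2]
    return cv2.minAreaRect((p*1000).astype(np.float32))
def proj(P,n,c=None):
    K,r,t=c or cam(n); return cv2.projectPoints(np.array(P,float).reshape(-1,3),r,t,K,None)[0].reshape(-1,2)
E
python3 - <<'E'
from h import *
im=bot.get_image('top')
for t,z in (('tray',.004),('stand',.028),('cup',.05),('soap',.028),('round_cup',.065)):
    for d in bot.silhouettes('top',t)[:4]:
        m=d['mask']; r=rect(m,z,'top'); print(t,round(d['p'],2),np.round(d['box']),'c',np.round(r[0]),'sz',np.round(r[1]),'ang',round(r[2],1),im[m].mean(0).round())
E
```

```text
tray 0.55 [201. 183. 118.  93.] c [531.  71.] sz [331. 278.] ang 87.3 [110. 108. 107.]
stand 0.6 [235. 213.  38.  34.] c [538.  80.] sz [113.  93.] ang 78.8 [101. 105. 109.]
stand 0.29 [309. 123.  37.  60.] c [ 770. -129.] sz [ 43. 202.] ang 64.0 [72. 76. 83.]
cup 0.85 [386. 218.  30.  20.] c [ 545. -352.] sz [52. 73.] ang 20.0 [57. 57. 57.]
cup 0.85 [429. 223.  25.  25.] c [ 529. -474.] sz [76. 57.] ang 67.3 [38. 65. 31.]
cup 0.69 [395. 262.  26.  19.] c [ 420. -378.] sz [50. 74.] ang 13.5 [29. 48. 24.]
soap 0.69 [287. 264.  20.  16.] c [417. -49.] sz [44. 59.] ang 1.6 [104. 106. 110.]
round_cup 0.62 [349. 164.  22.  23.] c [ 701. -228.] sz [72. 68.] ang 0.7 [81. 84. 87.]
round_cup 0.29 [414. 172.  32.  30.] c [ 668. -429.] sz [ 77. 105.] ang 36.9 [63. 67. 73.]
```

Call:
jog_arm(plan="1 1 -0.4 -0.5 0 0 0; 1 1 -0.4 -0.5 0 0 0; 1 1 -0.4 -0.5 0 0 0; 1 1 -0.4 -0.5 0 0 0; 1 1 -0.4 -0.5 0 0 0; 1 0.5 -0.4 -0.5 0 0 0; 1 0 0 -0.5 0 0 0; 1 0 0 0 0 0 0")

```text
time_s: 1.8
eef_pos: [0.3853, -0.4306, 0.3008]
orientation: [3.139, -0.0, 0.441]
ft_force: [-0.2, 0.7, -0.2]
gripper_width: 0.0879
grasp_force: 0.0
```

Run:
```python
from h import *
s=bot.sense(); print(np.round(s['eef_pos'],3),np.round(s['orientation'],3),np.round(s['joint_pos'],3))
im=bot.get_image('wrist'); K,r,t=cam('wrist'); R=cv2.Rodrigues(r)[0]; print('cam',np.round(-R.T@t,3),np.round(R,2).tolist(),K[0,0])
cv2.imwrite('pics/c.png',im)
for d in bot.silhouettes('wrist','cup')[:4]:
    q=rect(d['mask'],.05,'wrist'); print(round(d['p'],2),np.round(d['box']),np.round(q[0]),np.round(q[1]),round(q[2],1),im[d['mask']].mean(0).round())
```

```text
[ 0.385 -0.431  0.301] [ 3.139 -0.     0.441] [ 0.821  0.262 -0.082  1.558  0.023  1.321 -0.393]
cam [ 0.457 -0.396  0.489] [[0.43, -0.9, 0.0], [-0.87, -0.41, 0.29], [-0.26, -0.13, -0.96]] 310.3327998576983
0.91 [260.  10.  50.  51.] [ 541. -357.] [56. 63.] 20.5 [73. 75. 74.]
0.89 [327.  62.  65.  62.] [ 524. -477.] [67. 59.] 65.4 [ 60. 107.  52.]
0.68 [237. 115.  52.  42.] [ 419. -382.] [50. 63.] 15.4 [ 82. 151.  69.]
```

View pics/c.png

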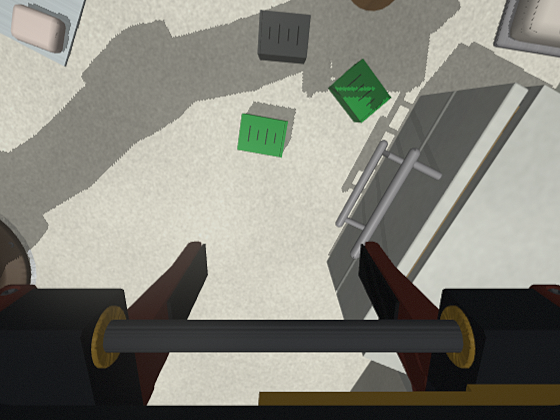

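The picture shows the grey cup at (285,35) with its axis running along image x and graduation ticks on it. The greens are at (265,135) and (360,90). Next I'll move over the tray.

Call:
jog_arm(plan="1 0.42 -0.9 0 0 0 0.0194; 1 0.37 -0.93 0 0 0 0.0194; 1 0.31 -0.95 0 0 0 0.0194; 1 0.26 -0.97 0 0 0 0.0194; 1 0.19 -0.98 0 0 0 0.0194; 1 0.14 -0.99 0 0 0 0.0194; 1 0.07 -1 0 0 0 0.0194; 1 0.02 -1 0 0 0 0.0194")

```text
time_s: 2.9
eef_pos: [0.3846, -0.1888, 0.2986]
orientation: [-3.141, 0.001, -0.049]
ft_force: [0.5, 0.3, -0.1]
gripper_width: 0.0881
grasp_force: 0.0
```

Call:
jog_arm(plan="1 0.1 -1 0 0 0 0; 1 0.1 -1 0 0 0 0; 1 0.1 -1 0 0 0 0; 1 0.1 -1 0 0 0 0; 1 0.1 -1 0 0 0 0; 1 0.1 -1 0 0 0 0; 1 0.1 -1 0 0 0 0; 1 0.1 -0.8 0 0 0 0")

```text
time_s: 3.9
eef_pos: [0.4197, 0.0439, 0.2987]
orientation: [-3.142, 0.001, -0.046]
ft_force: [0.4, -0.7, -0.7]
gripper_width: 0.088
grasp_force: 0.0
```

Run:
```python
from h import *
s=bot.sense(); print(s['time_s'],np.round(s['eef_pos'],3),np.round(s['orientation'],3),np.round(s['joint_pos'],3))
im=bot.get_image('wrist')
cv2.imwrite('pics/d.png',im)
for t,z in (('tray',.004),('stand',.028),('soap',.028)):
  for d in bot.silhouettes('wrist',t)[:1]:
    q=rect(d['mask'],z,'wrist'); print(t,round(d['p'],2),np.round(d['box']),np.round(q[0]),np.round(q[1]),round(q[2],1))
    if t!='soap': np.save(t,d['mask'])
```

```text
3.9 [0.42  0.044 0.299] [-3.142e+00  1.000e-03 -4.600e-02] [ 3.010e-01  3.000e-03 -5.120e-01  1.863e+00  1.000e-03  1.277e+00
 -1.828e+00]
tray 0.76 [133.   0. 246. 192.] [518.  77.] [332. 263.] 87.7
stand 0.84 [213.  48.  79.  76.] [536.  80.] [110.  90.] 79.1
soap 0.82 [323. 154.  40.  32.] [418. -48.] [45. 59.] 3.9
```

View pics/d.png

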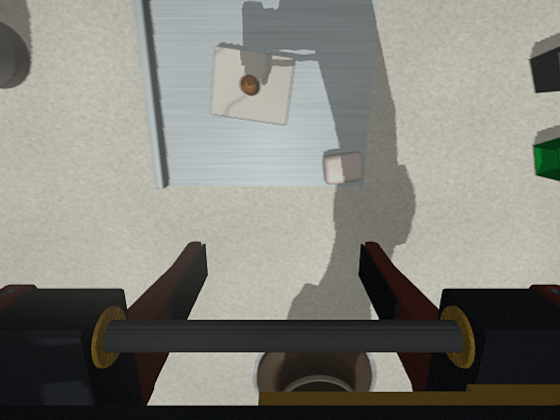

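The picture shows the stand at (253,85), the soap at (343,168), the +y wall down the left side and the open near edge at row 187. Now I'll get the tray's yaw.

Run:
```python
from h import *
im=cv2.imread('pics/d.png'); g=cv2.cvtColor(im,cv2.COLOR_BGR2GRAY).astype(float)
# near edge: vertical gradient rows 175..200, columns 175..315
gy=np.abs(np.diff(cv2.GaussianBlur(g,(5,3),0),axis=0))
p=np.array([(c,176+np.argmax(gy[176:198,c])+.5) for c in range(172,318,3)])
w=topl(p,.004,'wrist')[:,:2]; 
def fit(w):
    vx,vy,x,y=cv2.fitLine((w*1000).astype(np.float32),cv2.DIST_HUBER,0,.1,.01).ravel(); return np.degrees(np.arctan2(vy,vx)),(x,y)
print('near edge',fit(w))
# left wall lines
gx=np.diff(cv2.GaussianBlur(g,(3,5),0),axis=1)
print([(int(r),np.round(g[r,125:180:2]).astype(int).tolist()) for r in (20,100,170)])
c=cam('wrist')
yaw=np.radians(-2.5)
t=bot.get_image('top'); cv2.imwrite('pics/e.png',cv2.resize(t[170:290,190:330],None,fx=5,fy=5,interpolation=cv2.INTER_CUBIC))
```

```text
near edge (np.float32(86.396126), (np.float32(391.1543), np.float32(62.751827)))
[(20, [177, 178, 178, 179, 177, 169, 169, 172, 170, 136, 74, 72, 70, 105, 159, 172, 169, 169, 168, 168, 169, 167, 167, 168, 167, 167, 167, 166]), (100, [189, 191, 185, 184, 183, 184, 180, 179, 176, 173, 179, 182, 184, 174, 119, 80, 82, 117, 166, 180, 178, 177, 178, 177, 177, 177, 176, 177]), (170, [182, 181, 186, 188, 185, 184, 186, 181, 182, 181, 178, 186, 185, 184, 176, 180, 190, 185, 123, 80, 82, 93, 169, 183, 183, 181, 183, 183])]
```

View pics/e.png

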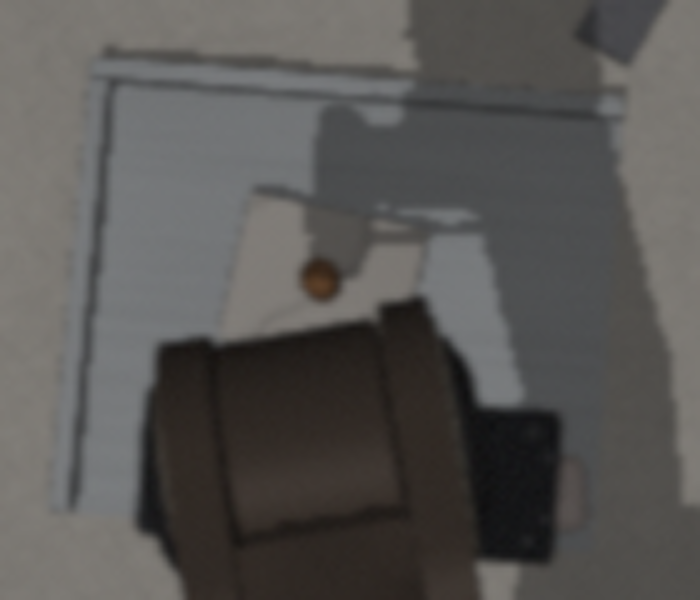

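The crop shows the inner corner at crop (110,82) and the inner line of the +x wall running to (612,117), which gives a yaw of about -3.6°.

Run:
```python
from h import *
w=topl([(152,20),(160.5,100),(168,170)],.004,'wrist')*1000; print(w.round(1), np.degrees(np.arctan2(*(w[0]-w[2])[[1,0]])))
t=topl([(190+110.5/5-.4,170+82/5-.4),(190+612/5-.4,170+117/5-.4)],.004,'top')*1000; print(t.round(1),np.degrees(np.arctan2(*(t[0]-t[1])[[1,0]])))
a=np.radians(-3.6); ex=np.array([np.cos(a),np.sin(a)]); ey=np.array([-ex[1],ex[0]])
# corner: intersect near edge + 260 with wall line
n=np.array([391.15,62.75]); c=n+260*ex; k=(w[1,:2]-c)@ey; c=c+k*ey; print('corner',c,'home',c-45*ex-55*ey)
for p in ((536,80),): print('stand in tray rel corner',(np.array(p)-c)@np.c_[ex,ey])
print('soap',(np.array((418,-48))-c)@np.c_[ex,ey])
s=bot.sense(); print(s['eef_pos'],s['orientation'])
```

```text
[[631.2 212.2   4. ]
 [527.3 217.2   4. ]
 [423.5 222.    4. ]] -2.7096268685493126
[[659.4 215.6   4. ]
 [646.7 -90.    4. ]] 87.6192978013923
corner [660.85072021 208.76770321] home [612.48603886 156.70180652]
stand in tray rel corner [-116.51896485 -136.35305114]
soap [-226.2489323  -271.50975369]
[0.41964958 0.04223372 0.29886708] [ 3.14119415e+00  9.97912534e-04 -4.63618718e-02]
```

Call:
jog_arm(plan="0.6 0.3 -0.3 1 0 0 0; 0.6 0.3 -0.3 1 0 0 0; 0.6 0.3 -0.3 1 0 0 0; 0.6 0.3 -0.3 1 0 0 0; 0.6 0.1 -0.05 1 0 0 0; 0.6 0 0 1 0 0 0; 0.6 0 0 1 0 0 0; 0.6 0 0 1 0 0 0")

```text
time_s: 5.15
eef_pos: [0.4605, 0.0775, 0.0582]
orientation: [3.141, 0.0, -0.047]
ft_force: [0.0, -0.3, 0.5]
gripper_width: 0.0703
grasp_force: 0.0
```

Run:
```python
from h import *
s=bot.sense(); print(s['time_s'],np.round(s['eef_pos'],4),np.round(s['orientation'],3),np.round(s['joint_pos'],3),np.round(s['ft_force'],1))
```

```text
5.15 [0.4605 0.0775 0.0582] [ 3.141  0.    -0.047] [ 0.147  0.373 -0.503  2.082  0.262  0.747 -2.139] [ 0.  -0.3  0.5]
```

Call:
jog_arm(plan="0.6 0 0 0.8 0 0 0; 0.6 0 0 0.65 0 0 0; 0.6 0.3 0 0 0 0 0; 0.6 0.3 0 0 0 0 0; 0.6 0.3 0 0 0 0 0; 0.6 0.3 0 0 0 0 0; 0.6 0.3 0 0 0 0 0; 0.6 0.3 0 0 0 0 0")

```text
time_s: 6.15
eef_pos: [0.5151, 0.0769, 0.016]
orientation: [3.142, -0.0, -0.045]
ft_force: [-0.3, -0.5, 0.8]
gripper_width: 0.0705
grasp_force: 0.0
```

Call:
jog_arm(plan="0.6 0.25 0 0 0 0 0; 0.6 0.25 0 0 0 0 0; 0.6 0.25 0 0 0 0 0; 0.6 0.15 0 0 0 0 0; 0.6 0.1 0 0 0 0 0; 0.6 0.1 0 0 0 0 0; 0.6 0 0 0 0 0 0; 0.6 0 0 0 0 0 0")

```text
time_s: 7.15
eef_pos: [0.5472, 0.0755, 0.0158]
orientation: [3.141, 0.0, -0.045]
ft_force: [0.8, 0.2, -0.3]
gripper_width: 0.0702
grasp_force: 0.0
```

Call:
jog_arm(plan="0.6 0.1 0 0 0 0 0; 0.6 0.1 0 0 0 0 0; 0.6 0.1 0 0 0 0 0; 0.6 0.1 0 0 0 0 0; 0.6 0 0 0 0 0 0; 0.6 0 0 0 0 0 0; 0.6 0 0 0 0 0 0; 0.6 0 0 0 0 0 0")

```text
time_s: 8.15
eef_pos: [0.5593, 0.075, 0.0159]
orientation: [3.142, 0.0, -0.045]
ft_force: [0.1, 0.6, -0.0]
gripper_width: 0.0704
grasp_force: 0.0
```

Run:
```python
from h import *
s=bot.sense(); print(s['time_s'],np.round(s['eef_pos'],4),np.round(s['orientation'],3),np.round(s['joint_pos'],3),np.round(s['ft_force'],1))
bot.get_image('side');
t=bot.get_image('top'); bot.get_image('wrist')
for n in ('top','wrist'):
  for d in bot.silhouettes(n,'stand')[:1]:
    q=rect(d['mask'],.028,n); print(n,round(d['p'],2),np.round(d['box']),np.round(q[0]),np.round(q[1]),round(q[2],1))
cv2.imwrite('pics/f.png',np.hstack([bot.get_image('wrist')[:,100:460],cv2.resize(bot.get_image('side')[190:320,210:380],(360,420))]))
```

```text
8.15 [0.5593 0.075  0.0159] [ 3.142  0.    -0.045] [ 0.113  0.567 -0.442  1.883  0.338  0.765 -2.13 ] [ 0.1  0.6 -0. ]
wrist 0.61 [194. 197. 175. 121.] [546.  79.] [107.  85.] 79.7
```

View pics/f.png

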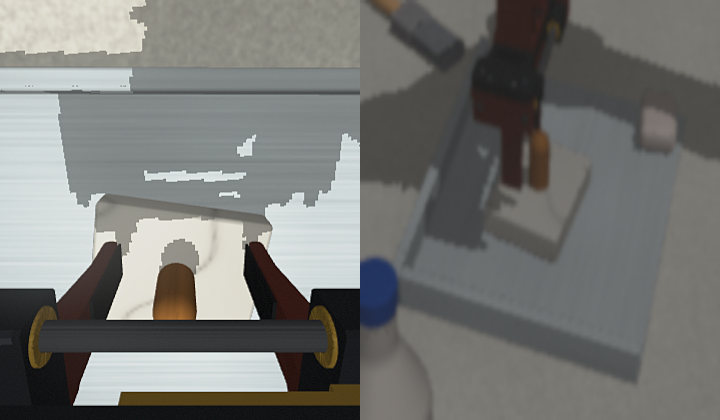

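The fingers look to be above the marble, either side of the peg, so open fingertips sit higher than the TCP figure. I'll fit the stand pose with its model before backing off.

```bash
cat >> h.py <<'E'
from scipy.optimize import minimize
def boxpts(x,y,yaw,L,W,z0,z1):
    c,s=np.cos(yaw),np.sin(yaw); q=np.array([[a*L/2,b*W/2] for a in(-1,1) for b in(-1,1)])@np.array([[c,s],[-s,c]])+[x,y]
    return np.array([[*p,z] for p in q for z in(z0,z1)])
def fitbox(obs,x0,L,W,z0,z1,ignore=()):
    """obs: list of (cam name, mask, cam); pose by IoU over the masks"""
    def cost(p):
        v=0
        for n,m,c in obs:
            h=cv2.convexHull(np.float32(proj(boxpts(p[0]/1e3,p[1]/1e3,np.radians(p[2]),L,W,z0,z1),n,c)*16)).astype(np.int32)
            k=np.zeros(m.shape,np.uint8); cv2.fillConvexPoly(k,h,255,cv2.LINE_AA,4)
            k=k/255.; v+=1-np.minimum(k,m).sum()/np.maximum(k,m).sum()
        return v/len(obs)
    sx=np.array([x0]+[np.array(x0)+d for d in ([8,0,0],[0,8,0],[0,0,6])],float)
    r=minimize(cost,x0,method='Nelder-Mead',options=dict(initial_simplex=sx,xatol=.1,fatol=1e-5)); return r.x.round(1),round(r.fun,3)
def look(n,t): 
    c=cam(n); bot.get_image(n); d=bot.silhouettes(n,t)
    return [(n,e['mask'],c) for e in d if e['p']>.3]
E
python3 - <<'E'
from h import *
o=look('wrist','stand')+look('side','stand')[:1]
for a in o: print(a[0],a[1].sum(),fitbox([a],[546,79,-10],.09,.11,.004,.028))
s=bot.sense()
p=s['eef_pos']; print(p,proj([p,p+[.01,.04,0],p+[.01,.04,.012],p+[0.01,.04,.025]],'wrist').round())
E
```

```text
wrist 17028 (array([536.8,  80.2, -10.7]), np.float64(0.287))
side 1232 (array([533.2,  76.1,  -7.5]), np.float64(0.179))
[0.55938212 0.07496496 0.01586533] [[283. 241.]
 [221. 229.]
 [217. 236.]
 [212. 245.]]
```

Call:
jog_arm(plan="0.6 -0.2 0 -0.5 0 0 0; 0.6 -0.5 0 -0.3 0 0 0; 0.6 -0.6 0 0 0 0 0; 0.6 -0.6 0 0 0 0 0; 0.6 -0.6 0 0 0 0 0; 0.6 -0.6 0 0 0 0 0; 0.6 -0.5 0 0 0 0 0; 0.6 0 0 0.3 0 0 0")

```text
time_s: 9.7
eef_pos: [0.4511, 0.0797, 0.0315]
orientation: [3.141, -0.002, -0.044]
ft_force: [0.6, -0.0, 0.3]
gripper_width: 0.0699
grasp_force: 0.0
```

Run:
```python
from h import *
o=look('wrist','stand')[:1]
print(fitbox(o,[546,79,-10],.09,.11,.004,.028)); print(bot.sense()['eef_pos'])
```

```text
(array([536. ,  80.1, -10.5]), np.float64(0.051))
[0.45137933 0.07956417 0.03028166]
```

Confirmed: the stand has not moved and is still at (536, 80), -10.5°. The fingertips retract when opened. I'll narrow the opening and go lower while watching the force.

Call:
jog_arm(plan="-0.1 0 0 0.3 0 0 0; -0.1 0 0 0.2 0 0 0; -0.1 0 0 0.1 0 0 0; -0.1 0 0 0.1 0 0 0; -0.1 0 0 0 0 0 0; -0.1 0.3 0 0 0 0 0; -0.1 0.3 0 0 0 0 0; -0.1 0.3 0 0 0 0 0")

```text
time_s: 10.8
eef_pos: [0.4795, 0.0785, 0.01]
orientation: [-3.141, -0.001, -0.045]
ft_force: [0.2, 0.4, 0.4]
gripper_width: 0.0391
grasp_force: 0.0
```

Run:
```python
from h import *
s=bot.sense();print(s['eef_pos'],s['ft_force'],s['gripper_width'])
bot.get_image('wrist');w=look('wrist','stand')[:1]
print(fitbox(w,[536,80,-10],.09,.11,.004,.028))
cv2.imwrite('pics/g.png',np.hstack([bot.get_image('wrist')[:,100:460],cv2.resize(bot.get_image('side')[190:320,210:380],(360,420))]))
```

```text
[0.47950838 0.07850363 0.00998051] [0.16266805 0.40811599 0.41677109] 0.03912973311873621
(array([536.5,  79.9, -10.9]), np.float64(0.057))
```

View pics/g.png

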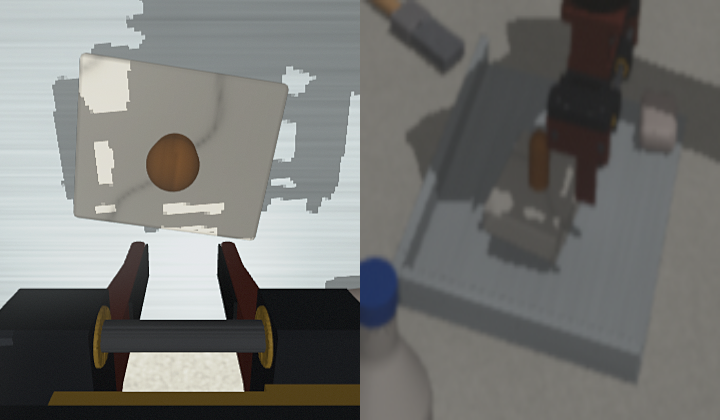

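Run:
```python
from h import *
print(316.2,252.8)
for z in (0.005,.01,.02,.03): print(z,proj([[.4695,.1,z],[.4895,.1,z],[.4795,.06,z]],'side').round(1).tolist())
c=cam('wrist')
p=bot.sense()['eef_pos']
for h in (0,.01,.02): print(h,proj([p+[dx,.02,h] for dx in (0,.01)],'wrist').round(0).tolist())
```

```text
316.2 252.8
0.005 [[318.9, 262.2], [310.7, 260.8], [317.8, 251.5]]
0.01 [[319.0, 260.6], [310.8, 259.2], [318.0, 249.9]]
0.02 [[319.3, 257.3], [311.1, 256.0], [318.2, 246.7]]
0.03 [[319.5, 254.1], [311.3, 252.7], [318.4, 243.5]]
0 [[253.0, 242.0], [251.0, 228.0]]
0.01 [[251.0, 248.0], [250.0, 234.0]]
0.02 [[249.0, 255.0], [248.0, 240.0]]
```

Call:
jog_arm(plan="-0.1 -0.2 0 0 0 0 0; -0.1 0 0 0.1 0 0 0; -0.1 0 0 0.1 0 0 0; -0.1 0 0 0.05 0 0 0; -0.1 0 0 0 0 0 0; -0.1 0 0 0 0 0 0; -0.1 0 0 0 0 0 0; -0.1 0 0 0 0 0 0")

```text
time_s: 12.05
eef_pos: [0.4725, 0.0788, 0.0024]
orientation: [3.142, -0.0, -0.045]
ft_force: [-0.1, -0.2, 0.2]
gripper_width: 0.0397
grasp_force: 0.0
```

Call:
jog_arm(plan="-0.1 0 0 0.1 0 0 0; -0.1 0 0 0.1 0 0 0; -0.1 0 0 0.05 0 0 0; -0.1 0.3 0 0 0 0 0; -0.1 0.3 0 0 0 0 0; -0.1 0.3 0 0 0 0 0; -0.1 0.3 0 0 0 0 0; -0.1 0.2 0 0 0 0 0")

```text
time_s: 13.05
eef_pos: [0.515, 0.077, -0.0052]
orientation: [-3.141, -0.0, -0.045]
ft_force: [-2.0, 0.2, 0.6]
gripper_width: 0.04
grasp_force: 1.1
```

Run:
```python
from h import *
s=bot.sense();print(s['eef_pos'],s['ft_force'],s['gripper_width'])
bot.get_image('wrist');w=look('wrist','stand')[:1]
print(fitbox(w,[546,80,-10],.09,.11,.004,.028))
```

```text
[ 0.51504524  0.07701999 -0.0052163 ] [-1.96004644  0.17948004  0.63004131] 0.03997118814108444
(array([571.3,  84.5,  -2.6]), np.float64(0.061))
```

The stand is now sliding and has squared up to -2.6°. I'll keep pushing toward the +x edge.

Call:
jog_arm(plan="-0.1 0.3 0 0 0 0 0; -0.1 0.3 0 0 0 0 0; -0.1 0.3 0 0 0 0 0; -0.1 0.2 0 0 0 0 0; -0.1 0.1 0 0 0 0 0; -0.1 0.05 0 0 0 0 0; -0.1 0 0 0 0 0 0; -0.1 0 0 0 0 0 0")

```text
time_s: 14.2
eef_pos: [0.5497, 0.0754, -0.0056]
orientation: [3.141, 0.004, -0.044]
ft_force: [-6.9, 0.3, 3.3]
gripper_width: 0.0395
grasp_force: 3.6
```

Call:
jog_arm(plan="-0.1 0.05 0 0 0 0 0; -0.1 0.05 0 0 0 0 0; -0.1 0.05 0 0 0 0 0; -0.1 0.05 0 0 0 0 0; -0.1 0.05 0 0 0 0 0; -0.1 0 0 0 0 0 0; -0.1 0 0 0 0 0 0; -0.1 0 0 0 0 0 0")

```text
time_s: 15.2
eef_pos: [0.5496, 0.0751, -0.0069]
orientation: [3.138, 0.017, -0.043]
ft_force: [-25.6, 1.8, 14.9]
gripper_width: 0.0396
grasp_force: 13.4
```

Call:
jog_arm(plan="-0.1 -0.4 0 0 0 0 0; -0.1 -0.4 0.4 -0.8 0 0 0; -0.1 0 1 -0.8 0 0 0; -0.1 0 1 -0.5 0 0 -0.055; -0.1 0 0 0 0 0 -0.055; -0.1 0 0 0 0 0 -0.055; -0.1 0 0 0 0 0 -0.055; -0.1 0 0 0 0 0 -0.055")

```text
time_s: 16.2
eef_pos: [0.5333, 0.0039, 0.0583]
orientation: [3.14, -0.002, 0.824]
ft_force: [0.7, 0.8, 0.3]
gripper_width: 0.0398
grasp_force: 0.0
```

Call:
jog_arm(plan="-0.1 0 0 0 0 0 -0.055; -0.1 0 0 0 0 0 -0.055; -0.1 0 0 0 0 0 -0.055; -0.1 0 0 0 0 0 -0.055; -0.1 0 0.8 0 0 0 -0.005; -0.1 0 0.8 0 0 0 0; -0.1 0 0.6 0 0 0 0; -0.1 0 0 0 0 0 0")

```text
time_s: 17.2
eef_pos: [0.5995, 0.0007, 0.0579]
orientation: [3.14, -0.001, 1.525]
ft_force: [0.0, 1.2, -0.1]
gripper_width: 0.0395
grasp_force: 0.0
```

Run:
```python
from h import *
s=bot.sense();print(s['time_s'],s['eef_pos'],s['orientation'],s['joint_pos'])
for n in ('wrist','top'):
  w=look(n,'stand')[:1]
  if w: print(n,fitbox(w,[606,84,-3],.09,.11,.004,.028))
```

```text
17.2 [0.59951162 0.00068958 0.05789741] [ 3.13982897e+00 -7.11619255e-04  1.52501646e+00] [ 0.48962661  0.65960295 -0.81659412  1.7544209   0.56818319  0.97837377
 -0.59696986]
wrist (array([605.8,  81.4,  -3. ]), np.float64(0.066))
top (array([606.1,  86.7,  -5.1]), np.float64(0.301))
```

Call:
jog_arm(plan="-0.1 0 0.2 0.8 0 0 0; -0.1 0 0 0.8 0 0 0; -0.1 0 0 0.5 0 0 0; -0.1 0 0 0 0 0 0; -0.1 0.3 0 0 0 0 0; -0.1 0.3 0 0 0 0 0; -0.1 0.3 0 0 0 0 0; -0.1 0.3 0 0 0 0 0")

```text
time_s: 18.4
eef_pos: [0.606, 0.0368, -0.0047]
orientation: [3.141, 0.001, 1.526]
ft_force: [0.4, -2.3, 0.8]
gripper_width: 0.0394
grasp_force: 1.3
```

Call:
jog_arm(plan="-0.1 0.3 0 0 0 0 0; -0.1 0.3 0 0 0 0 0; -0.1 0.3 0 0 0 0 0; -0.1 0.3 0 0 0 0 0; -0.1 0.2 0 0 0 0 0; -0.1 0.1 0 0 0 0 0; -0.1 0 0 0 0 0 0; -0.1 0 0 0 0 0 0")

```text
time_s: 19.4
eef_pos: [0.6077, 0.0818, -0.0052]
orientation: [-3.142, -0.001, 1.526]
ft_force: [-0.3, 0.2, -0.8]
gripper_width: 0.0396
grasp_force: 0.0
```

Call:
jog_arm(plan="-0.1 0.1 0 0 0 0 0; -0.1 0.1 0 0 0 0 0; -0.1 0.1 0 0 0 0 0; -0.1 0.1 0 0 0 0 0; -0.1 0.05 0 0 0 0 0; -0.1 0 0 0 0 0 0; -0.1 0 0 0 0 0 0; -0.1 0 0 0 0 0 0")

```text
time_s: 20.4
eef_pos: [0.6081, 0.094, -0.0053]
orientation: [-3.141, 0.001, 1.526]
ft_force: [-1.9, -4.7, 2.0]
gripper_width: 0.0393
grasp_force: 2.5
```

Run:
```python
from h import *
s=bot.sense();print(s['time_s'],s['eef_pos'],s['ft_force'])
for n in ('wrist','top','side'):
  w=look(n,'stand')[:1]
  if w: print(n,fitbox(w,[606,154,-3],.09,.11,.004,.028))
```

```text
20.4 [ 0.60807314  0.09400895 -0.0052554 ] [-1.93182339 -4.6950649   1.95570026]
wrist (array([608.4, 159. ,  -2.6]), np.float64(0.058))
top (array([603.8, 169.4, -12.7]), np.float64(0.593))
side (array([606.3, 136.1,  -1.6]), np.float64(0.213))
```

Call:
jog_arm(plan="-0.1 0.05 0 0 0 0 0; -0.1 0.05 0 0 0 0 0; -0.1 0.05 0 0 0 0 0; -0.1 0.05 0 0 0 0 0; -0.1 0 0 0 0 0 0; -0.1 0 0 0 0 0 0; -0.1 0 0 0 0 0 0; -0.1 0 0 0 0 0 0")

```text
time_s: 21.7
eef_pos: [0.608, 0.094, -0.0053]
orientation: [-3.14, 0.009, 1.522]
ft_force: [-4.7, -17.9, 8.4]
gripper_width: 0.0397
grasp_force: 8.9
```

Run:
```python
from h import *
im=bot.get_image('wrist'); cv2.imwrite('pics/i.png',im)
w=look('wrist','stand')[:1]
print(fitbox(w,[606,154,-3],.09,.11,.004,.028)); print(bot.sense()['eef_pos'])
```

```text
(array([609.3, 159.1,  -3. ]), np.float64(0.058))
[ 0.60804464  0.09399191 -0.00530944]
```

View pics/i.png

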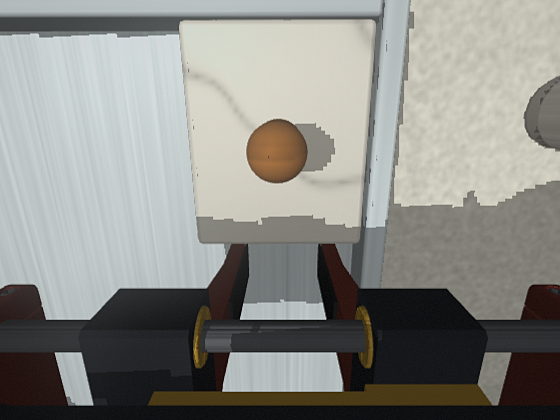

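The stand is at (280,130) with its top and right edges against both walls. I'll check the right-hand strip numerically.

Run:
```python
from h import *
im=cv2.imread('pics/i.png'); g=cv2.cvtColor(im,cv2.COLOR_BGR2GRAY)
for r in (40,80,120,200,230,262): print(r,g[r,350:415:1].tolist() if r<230 else g[r,345:405].tolist())
for c in (120,200,240,320,360): print('col',c,g[0:36,c].tolist())
a=np.radians(-2.8)
P=lambda x,y,z:[.609+x*np.cos(a)-y*np.sin(a),.159+x*np.sin(a)+y*np.cos(a),z]
for y in (.04,0,-.05): print(y,proj([P(.045,y,.028),P(.045,y,.03),P(.057,y,.03),P(.045,y,.004)],'wrist').round(1).tolist())
```

```text
40 [207, 205, 205, 204, 205, 204, 202, 201, 199, 197, 199, 196, 193, 190, 187, 187, 184, 183, 182, 179, 183, 172, 158, 149, 148, 101, 109, 109, 109, 106, 123, 152, 175, 181, 187, 196, 167, 189, 194, 191, 188, 187, 187, 187, 185, 186, 182, 185, 186, 184, 186, 188, 188, 192, 177, 157, 118, 124, 119, 192, 195, 191, 192, 193, 195]
80 [209, 209, 208, 209, 208, 207, 208, 209, 209, 207, 207, 208, 208, 208, 208, 207, 208, 211, 199, 185, 170, 166, 98, 82, 110, 113, 115, 89, 168, 181, 188, 194, 200, 196, 195, 194, 193, 192, 189, 190, 188, 189, 186, 188, 187, 187, 188, 189, 192, 195, 177, 156, 107, 121, 159, 161, 157, 153, 192, 196, 196, 194, 197, 196, 196]
120 [207, 206, 207, 207, 207, 206, 205, 206, 206, 205, 205, 206, 206, 206, 209, 199, 182, 168, 163, 91, 108, 111, 114, 107, 90, 178, 188, 194, 203, 200, 199, 197, 194, 194, 192, 191, 190, 192, 192, 192, 192, 192, 191, 195, 195, 196, 175, 171, 134, 130, 133, 131, 122, 194, 197, 191, 188, 191, 192, 194, 195, 194, 191, 191, 194]
200 [199, 199, 198, 200, 200, 200, 198, 199, 203, 193, 176, 161, 146, 102, 102, 106, 102, 135, 182, 190, 197, 208, 20
[... 1230 characters left out ...]
186, 171, 161, 153, 137, 113, 94, 81, 115, 169, 189, 192, 200, 209, 213, 213, 213, 213, 212, 213, 213, 213, 213, 213, 213]
col 320 [187, 188, 189, 187, 190, 189, 188, 185, 186, 185, 186, 178, 165, 156, 149, 133, 106, 85, 77, 131, 185, 189, 192, 197, 207, 210, 209, 209, 208, 209, 209, 210, 211, 209, 210, 211]
col 360 [185, 188, 187, 187, 187, 186, 186, 184, 184, 185, 183, 176, 164, 155, 145, 131, 100, 81, 78, 126, 170, 170, 173, 175, 178, 180, 176, 177, 179, 181, 182, 184, 185, 187, 189, 190]
0.04 [[377.0, 57.7], [378.3, 56.9], [405.0, 57.0], [363.8, 65.0]]
0 [[369.5, 146.8], [370.6, 147.3], [395.2, 147.3], [358.2, 142.1]]
-0.05 [[361.7, 240.4], [362.6, 241.9], [385.0, 241.9], [352.2, 224.8]]
```

Contact is about 5 px on the right against 3–4 px at the top, possibly under 1 mm of gap. I'll nudge it in +x once more with the shut fingers.

Call:
jog_arm(plan="-1 -0.7 0 -0.2 0 0 0; -1 0 -1 -0.2 0 0 0; -1 0 -1 0 0 0 0; -1 0 -0.8 0 0 0 0; -1 1 0 0 0 0 0; -1 1 0 0 0 0 0; -1 0.8 0 0 0 0 0; -1 0 0 0 0 0 0")

```text
time_s: 22.85
eef_pos: [0.5272, 0.1711, 0.0073]
orientation: [3.141, -0.003, 1.53]
ft_force: [-0.7, -0.5, -0.6]
gripper_width: 0.0004
grasp_force: 0.0
```

Call:
jog_arm(plan="-1 0 0.3 0 0 0 0; -1 0 0.2 0 0 0 0; -1 0 0.1 0 0 0 0; -1 0 0.05 0 0 0 0; -1 0 0.05 0 0 0 0; -1 0 0.05 0 0 0 0; -1 0 0 0 0 0 0; -1 0 0 0 0 0 0")

```text
time_s: 23.85
eef_pos: [0.5499, 0.1666, 0.0069]
orientation: [3.142, 0.0, 1.526]
ft_force: [-0.1, 0.4, -0.3]
gripper_width: 0.0006
grasp_force: 0.0
```

Call:
jog_arm(plan="-1 0 0.05 0 0 0 0; -1 0 0.05 0 0 0 0; -1 0 0.05 0 0 0 0; -1 0 0.05 0 0 0 0; -1 0 0.05 0 0 0 0; -1 0 0.05 0 0 0 0; -1 0 0 0 0 0 0; -1 0 0 0 0 0 0")

```text
time_s: 24.85
eef_pos: [0.5589, 0.1662, 0.0068]
orientation: [-3.142, 0.0, 1.526]
ft_force: [-0.4, -0.1, -0.2]
gripper_width: 0.0008
grasp_force: 0.0
```

Run:
```python
from h import *
w=look('wrist','stand')[:1]
print(fitbox(w,[609,159,-3],.09,.11,.004,.028)); s=bot.sense(); print(s['eef_pos'],s['ft_force'])
s=bot.get_image('side')[190:320,210:380]
cv2.imwrite('pics/j.png',np.hstack([bot.get_image('wrist')[:,100:520],cv2.resize(s,(370,420),interpolation=cv2.INTER_CUBIC)]))
```

```text
(array([607.9, 157. ,  -1. ]), np.float64(0.294))
[0.55887666 0.16621503 0.00684655] [-0.26790935  1.28392002 -0.01075581]
```

View pics/j.png

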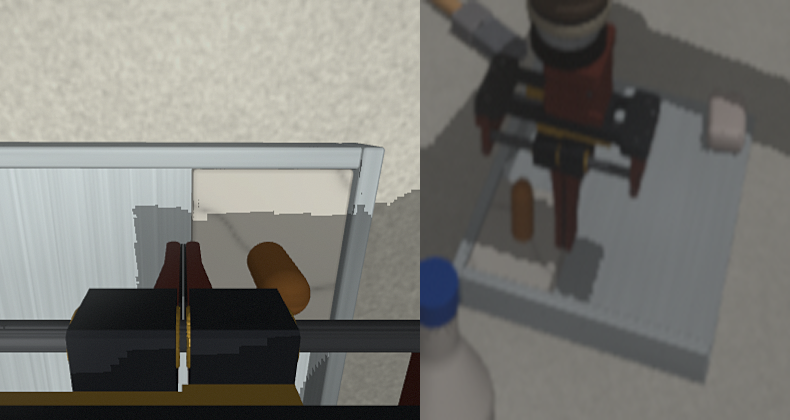

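The fingers are hovering just over the marble, so the tips sit about 20 mm above the reported TCP. I'll back off, lower and push.

Call:
jog_arm(plan="-1 0 -0.8 0 0 0 0; -1 -0.2 0 0.2 0 0 0; -1 0 0 0.2 0 0 0; -1 0 0 0 0 0 0; -1 0 0.2 0 0 0 0; -1 0 0.1 0 0 0 0; -1 0 0.1 0 0 0 0; -1 0 0 0 0 0 0")

```text
time_s: 26.05
eef_pos: [0.547, 0.1607, -0.0051]
orientation: [3.141, -0.0, 1.526]
ft_force: [-0.4, 0.2, 0.2]
gripper_width: 0.0003
grasp_force: 0.0
```

Call:
jog_arm(plan="-1 0 0.08 0 0 0 0; -1 0 0.08 0 0 0 0; -1 0 0.08 0 0 0 0; -1 0 0.08 0 0 0 0; -1 0 0 0 0 0 0; -1 0 0 0 0 0 0; -1 0 0 0 0 0 0; -1 0 0 0 0 0 0")

```text
time_s: 27.05
eef_pos: [0.556, 0.1603, -0.0052]
orientation: [-3.141, 0.0, 1.526]
ft_force: [-2.2, -0.5, 0.6]
gripper_width: 0.0001
grasp_force: 1.1
```

Call:
jog_arm(plan="-1 0 0.06 0 0 0 0; -1 0 0.06 0 0 0 0; -1 0 0.06 0 0 0 0; -1 0 0 0 0 0 0; -1 0 0 0 0 0 0; -1 0 -0.5 -0.3 0 0 0; -1 0 -0.5 -1 0 0 0; -1 0 -0.3 -1 0 0 0")

```text
time_s: 28.05
eef_pos: [0.5226, 0.162, 0.0651]
orientation: [3.14, -0.0, 1.526]
ft_force: [0.9, -0.1, 0.0]
gripper_width: 0.0006
grasp_force: 0.0
```

Run:
```python
from h import *
s=bot.sense(); print(s['time_s'],s['eef_pos'],s['joint_pos'].round(2) if hasattr(s['joint_pos'],'round') else s['joint_pos'])
w=look('wrist','stand')[:1]; 
if w: print(fitbox(w,[609,159,-3],.09,.11,.004,.028))
for t in ('side','top'):
  for x in look(t,'cup'): print(t,x[1].sum(),(np.array(bot.get_image(t))[x[1]].mean(0)).round(),fitbox([x],[541,-357,-70],.064,.05,0,.05))
```

```text
28.05 [0.5225992  0.16200029 0.06506592] [ 0.24  0.58 -0.85  1.88  0.54  0.93 -0.91]
(array([608.5, 157.9,  -2. ]), np.float64(0.072))
side 354 [56. 58. 56.] (array([ 537.8, -363.9,  -81.3]), np.float64(0.197))
side 431 [44. 69. 42.] (array([ 541., -357.,  -70.]), np.float64(1.0))
side 385 [37. 65. 32.] (array([ 529.2, -486.7,  -28.7]), np.float64(0.26))
side 7286 [103. 102.  99.] (array([ 541., -357.,  -70.]), np.float64(1.0))
top 453 [67. 68. 68.] (array([ 546.3, -357.6,  -69.8]), np.float64(0.09))
```

The stand is seated. To plan the tilted cup pick and the upside-down placing, I'll fit a kinematic model from the logged joint and pose pairs and test reachability.

```bash
cat > kin.py <<'E'
import numpy as np
from scipy.spatial.transform import Rotation as Ro
from scipy.optimize import least_squares
D=[([1.06,.411,-.013,1.596,.006,1.134,-.082],(.268,-.5645,.194),.443),
([.821,.262,-.082,1.558,.023,1.321,-.393],(.385,-.431,.301),.441),
([.301,.003,-.512,1.863,.001,1.277,-1.828],(.4197,.0435,.299),-.046),
([.147,.373,-.503,2.082,.262,.747,-2.139],(.4605,.0775,.0582),-.047),
([.113,.567,-.442,1.883,.338,.765,-2.13],(.5593,.075,.0159),-.045),
([.4896,.6596,-.8166,1.7544,.5682,.9784,-.597],(.5995,.0007,.0579),1.525)]
SG=None
def fk(q,p,sg):
    # p: o1, o7, d1,d3,d5,d7, a3(x off at elbow), a4, a6, xoff
    o1,o7,d1,d3,d5,d7,a3,a4,a6=p
    R=Ro.from_euler('z',sg[0]*q[0]+o1); t=np.array([0,0,d1])
    def st(ax,ang,v):
        nonlocal R,t
        R=R*Ro.from_euler(ax,ang); t=t+R.apply(v)
    st('y',q[1],[0,0,d3]); st('z',sg[1]*q[2],[a3,0,0]); st('y',q[3],[a4,0,d5]); st('z',sg[2]*q[4],[0,0,0]); st('y',q[5],[a6,0,d7]); st('z',sg[3]*q[6]+o7,[0,0,0])
    return t,R
lo=np.array([-2.95,-.29,-1.47,.14,-1.03,.13,-2.86])+.03; hi=np.array([2.95,1.99,1.44,2.54,4.17,1.85,2.86])-.03
def resid(p,sg):
    e=[]
    for q,x,yw in D:
        t,R=fk(q,p,sg); Rm=Ro.from_euler('xyz',[np.pi,0,yw]); e+=list((t-x)*10)+list((Rm.inv()*R).as_rotvec())
    return np.array(e)
def fit():
    import itertools; best=None
    for sg in itertools.product((1,-1),repeat=4):
        for o7 in (0,np.pi/2,np.pi,-np.pi/2):
            r=least_squares(resid,[-.06 if sg[0]<0 else -2.19,o7,.3,.4,.4,.25,0,0,0],args=(sg,))
            if best is None or r.cost<best[0]: best=(r.cost,r.x,sg)
    return best
E
python3 - <<'E'
from kin import *
b=fit(); print(b[0],b[1].round(4),b[2],np.abs(resid(b[1],b[2])).reshape(-1,6).max(0).round(4))
np.save('kp.npy',np.r_[b[1],b[2]])
E
```

```text
0.01897125081363666 [-8.2400e-02  1.4886e+00  4.5680e-01  5.4740e-01  4.6620e-01  5.5330e-01
  1.2000e-03  1.8600e-02  1.3400e-02] (-1, -1, -1, -1) [0.0617 0.1126 0.0509 0.0018 0.0011 0.0006]
```

```bash
python3 - <<'E'
import re
s=open('kin.py').read()
s=s.replace("d7,a3,a4,a6=p","d7,a3,a4,a6,b2,b4,b6=p").replace("[0,0,d3]","[0,b2,d3]").replace("[a4,0,d5]","[a4,b4,d5]").replace("[a6,0,d7]","[a6,b6,d7]").replace(",0,0,0],args",",0,0,0,0,0,0],args")
s=s.replace("    return np.array(e)","    return np.r_[e,np.array([p[2]-.36,(p[6]+p[7]),p[8]-0.0,*p[9:]])*.02]")
open('kin.py','w').write(s)
E
python3 - <<'E'
from kin import *
b=fit(); print(b[0],b[1].round(4),b[2],np.abs(resid(b[1],b[2])[:36]).reshape(-1,6).max(0).round(4))
np.save('kp.npy',np.r_[b[1],b[2]])
E
```

```text
5.299645061653183e-05 [ 1.4000e-03  1.5724e+00  3.5750e-01  5.3350e-01  4.5300e-01  4.5980e-01
  1.4000e-03  4.0000e-04  1.7000e-03 -2.9500e-02 -1.8400e-02 -1.3000e-03] (-1, -1, -1, -1) [0.002  0.0038 0.0046 0.0018 0.0011 0.0006]
```

```bash
cat >> kin.py <<'E'
P_=np.load('kp.npy') if __import__('os').path.exists('kp.npy') else None
def FK(q): return fk(q,P_[:12],P_[12:])
def step(q,t,R):
    f=lambda v:(lambda tt,RR:np.r_[(tt-t)*10,(R.inv()*RR).as_rotvec()*3,(v-q)*.02])(*FK(v))
    r=least_squares(f,np.clip(q,lo+1e-6,hi-1e-6),bounds=(lo,hi)); tt,RR=FK(r.x)
    return r.x,np.linalg.norm(tt-t),np.linalg.norm((R.inv()*RR).as_rotvec())
def run(q,keys,n=12):
    t0,R0=FK(q); out=[]
    for t,R in keys:
        rv=(R0.inv()*R).as_rotvec(); e=[0,0]
        for k in range(1,n+1):
            q,a,b=step(q,t0+(t-t0)*k/n,R0*Ro.from_rotvec(rv*k/n)); e=[max(e[0],a),max(e[1],b)]
        out.append((q.round(2).tolist(),round(e[0]*1e3,1),round(np.degrees(e[1]),1))); t0,R0=t,R
    return out
def Rtool(zdir,ydir):
    z=np.array(zdir)/np.linalg.norm(zdir); y=np.array(ydir,float); y-=z*(y@z); y/=np.linalg.norm(y); return Ro.from_matrix(np.c_[np.cross(y,z),y,z])
def az(a,tilt): a,tilt=np.radians(a),np.radians(tilt); return np.array([np.cos(a)*np.sin(tilt),np.sin(a)*np.sin(tilt),-np.cos(tilt)])
E
python3 - <<'E'
from kin import *
q0=[.24,.58,-.85,1.88,.54,.93,-.91]
C=np.array([.542,-.357,.025]); d=.035; c_az=-70
for th in (25,40,55):
    z=az(c_az,th); y=np.array([np.cos(np.radians(20)),np.sin(np.radians(20)),0]); Rp=Rtool(z,y)
    pick=C+z*d
    for fa in (110,70,30):
        zf=az(fa,90-th); yf=np.array([np.cos(np.radians(fa-90)),np.sin(np.radians(fa-90)),0]); Rf=Rtool(zf,yf)
        place=np.array([.609,.159,.028+.032])+zf*d
        up=np.array([0,0,.12])
        mid=np.array([.55,-.15,.25])
        o=run(q0,[(np.array([.53,.0,.25]),Rtool([0,0,-1],y)),(pick-z*.12,Rp),(pick,Rp),(pick+[0,0,.15],Rp),(mid,Rtool(az(0,5),np.array([1,0,0]))) if 0 else (place+up+[0,-.1,0.05],Rf),(place+up*.7,Rf),(place,Rf)],8)
        print(th,fa,[(a,b) for _,a,b in o],o[2][0],o[-1][0])
E
```

```text
25 110 [(np.float64(0.0), np.float64(0.0)), (np.float64(0.0), np.float64(0.0)), (np.float64(0.0), np.float64(0.0)), (np.float64(0.0), np.float64(0.0)), (np.float64(0.0), np.float64(0.0)), (np.float64(0.0), np.float64(0.0)), (np.float64(0.0), np.float64(0.0))] [0.76, 0.67, -0.63, 2.02, 1.31, 0.75, -0.46] [0.72, 1.4, -1.05, 1.29, 0.03, 1.31, 0.37]
25 70 [(np.float64(0.0), np.float64(0.0)), (np.float64(0.0), np.float64(0.0)), (np.float64(0.0), np.float64(0.0)), (np.float64(0.0), np.float64(0.0)), (np.float64(0.0), np.float64(0.0)), (np.float64(0.0), np.float64(0.0)), (np.float64(0.0), np.float64(0.0))] [0.76, 0.67, -0.63, 2.02, 1.31, 0.75, -0.46] [1.12, 1.36, -1.12, 1.96, -0.08, 0.39, 0.24]
25 30 [(np.float64(0.0), np.float64(0.0)), (np.float64(0.0), np.float64(0.0)), (np.float64(0.0), np.float64(0.0)), (np.float64(0.0), np.float64(0.0)), (np.float64(25.6), np.float64(10.4)), (np.float64(45.4), np.float64(19.9)), (np.float64(47.0), np.float64(21.7))] [0.76, 0.67, -0.63, 2.02, 1.31, 0.75, -0.46] [1.25, 1.38, -1.08, 2.12, -1.0, 0.16, 0.97]
40 110 [(np.float64(0.0), np.float64(0.0)), (np.f
[... 1345 characters left out ...]
6]
55 70 [(np.float64(0.0), np.float64(0.0)), (np.float64(0.0), np.float64(0.0)), (np.float64(0.0), np.float64(0.0)), (np.float64(0.0), np.float64(0.0)), (np.float64(0.0), np.float64(0.0)), (np.float64(0.0), np.float64(0.0)), (np.float64(0.0), np.float64(0.0))] [0.36, 0.88, -0.49, 2.23, 1.87, 1.28, -1.34] [0.74, 0.84, -0.97, 1.97, 0.21, 0.41, -0.49]
55 30 [(np.float64(0.0), np.float64(0.0)), (np.float64(0.0), np.float64(0.0)), (np.float64(0.0), np.float64(0.0)), (np.float64(0.0), np.float64(0.0)), (np.float64(0.0), np.float64(0.0)), (np.float64(0.1), np.float64(0.0)), (np.float64(0.0), np.float64(0.0))] [0.36, 0.88, -0.49, 2.23, 1.87, 1.28, -1.34] [0.77, 0.98, -1.33, 2.27, 1.91, 0.71, -2.83]
```

Tilting 40° at the pick and rotating 90° about the tool's y axis is reachable end to end. Heading to the cup.

Call:
jog_arm(plan="1 -0.8 0 -0.8 0 0 0; 1 -1 0 -0.5 0 0 0; 1 -1 0 -0.3 0 0 0; 1 -1 0 0 0 0 0; 1 -1 0 0 0 0 0; 1 -1 0 0 0 0 0; 1 -1 0 0 0 0 0; 1 -1 0 0 0 0 0")

```text
time_s: 29.6
eef_pos: [0.5121, -0.0729, 0.1116]
orientation: [-3.141, -0.0, 1.526]
ft_force: [0.0, -0.5, 0.1]
gripper_width: 0.0767
grasp_force: 0.0
```

Call:
jog_arm(plan="1 -1 0 0 0 0 0; 1 -1 0 0 0 0 0; 1 -1 0 0 0 0 0; 1 -1 0 0 0 0 0; 1 -0.8 0 0 0 -0.03 -0.03; 1 -0.3 0 0 0 -0.03 -0.03; 1 0 0 0 0 -0.03 -0.03; 1 0 0 0 0 -0.03 -0.03")

```text
time_s: 30.6
eef_pos: [0.5066, -0.2247, 0.1126]
orientation: [-3.067, 0.37, 1.925]
ft_force: [0.5, -0.8, 0.1]
gripper_width: 0.0877
grasp_force: 0.0
```

Run:
```python
from h import *; from kin import *
s=bot.sense(); print(s['time_s'],s['eef_pos'].round(4) if hasattr(s['eef_pos'],'round') else s['eef_pos'],s['orientation'],np.round(s['joint_pos'],2))
t,R=FK(s['joint_pos']); print('fk err',t-s['eef_pos'])
C=np.array([.543,-.357,.025]); z=az(-70,40); Rp=Rtool(z,[.94,.342,0]); Rn=Ro.from_euler('xyz',s['orientation'])
print('turn/180',((Rn.inv()*Rp).as_rotvec()/np.pi).round(3)); pre=C+z*(.035-.1)
print('shift rows',(Rp.inv().apply(pre-s['eef_pos'])/.03).round(2),'in current',(Rn.inv().apply(pre-s['eef_pos'])/.03).round(2))
for n in ('top','wrist'):
  im=bot.get_image(n)
  for x in look(n,'cup'): print(n,x[1].sum(),im[x[1]].mean(0).round(),fitbox([x],[543,-357,-70],.064,.05,0,.05))
```

```text
30.6 [ 0.5066 -0.2247  0.1126] [-3.06666703  0.37000418  1.92463114] [ 0.72  0.44 -0.81  1.99  0.86  0.99 -0.24]
fk err [ 0.00449444 -0.02667716  0.0057947 ]
turn/180 [-0.023 -0.104  0.005]
shift rows [-1.62 -0.37  3.  ] in current [-2.5  -0.21  2.34]
top 415 [61. 62. 62.] (array([ 545.8, -357.5,  -68.2]), np.float64(0.159))
top 492 [43. 72. 37.] (array([ 543., -357.,  -70.]), np.float64(1.0))
top 448 [47. 78. 40.] (array([ 543., -357.,  -70.]), np.float64(1.0))
wrist 898 [38. 89. 24.] (array([ 533.4, -474.6,  -52.5]), np.float64(0.694))
wrist 3109 [90. 92. 90.] (array([ 546.4, -356.6,  -69.5]), np.float64(0.079))
wrist 2209 [ 62. 112.  55.] (array([ 543., -357.,  -70.]), np.float64(1.0))
```

The wrist and top views agree on the grey cup at (546, -357), axis -69.5°. Now aligning on its approach axis.

Call:
jog_arm(plan="1 0 0 0 -0.008 -0.035 0.002; 1 -0.2 0 0.3 -0.008 -0.035 0.002; 1 -0.5 -0.1 0.5 -0.007 -0.034 0.001; 1 -0.6 -0.1 0.7 0 0 0; 1 -0.3 -0.1 0.7 0 0 0; 1 0 0 0.7 0 0 0; 1 0 0 0 0 0 0; 1 0 0 0 0 0 0")

```text
time_s: 31.9
eef_pos: [0.5281, -0.314, 0.0725]
orientation: [3.141, 0.694, 1.915]
ft_force: [0.4, 1.3, -0.3]
gripper_width: 0.0879
grasp_force: 0.0
```

```bash
cat > g.py <<'E'
from h import *; from kin import *
s=bot.sense(); print(s['time_s'],np.round(s['eef_pos'],4),np.round(s['orientation'],3),np.round(s['joint_pos'],2))
C=np.array([.546,-.357,.025]); z=az(-69.5,40); Rp=Rtool(z,[.937,.35,0]); Rn=Ro.from_euler('xyz',s['orientation'])
print('turn/180',((Rn.inv()*Rp).as_rotvec()/np.pi).round(3))
print('shift to grasp',(Rn.inv().apply(C+z*.035-s['eef_pos'])/.03).round(2))
E
python3 g.py
python3 - <<'E'
from h import *
for x in look('wrist','cup'): print(x[1].sum(),fitbox([x],[546,-357,-70],.064,.05,0,.05))
E
```

```text
31.9 [ 0.5281 -0.314   0.0725] [3.141 0.694 1.915] [ 0.56  0.52 -0.6   2.16  1.45  0.92 -0.78]
turn/180 [-0.002 -0.001 -0.003]
shift to grasp [-0.19  0.08  3.38]
5492 (array([ 546.1, -357. ,  -69.9]), np.float64(0.041))
3217 (array([ 532.4, -487.4,  -13.6]), np.float64(0.192))
7874 (array([ 546., -357.,  -70.]), np.float64(1.0))
```

Call:
jog_arm(plan="1 -0.1 0.08 0.6 0 0 0; 1 -0.09 0 0.6 0 0 0; 1 0 0 0.6 0 0 0; 1 0 0 0.6 0 0 0; 1 0 0 0.6 0 0 0; 1 0 0 0.38 0 0 0; 1 0 0 0 0 0 0; -0.3 0 0 0 0 0 0", force=15)

```text
time_s: 33.0
eef_pos: [0.5541, -0.378, -0.0018]
orientation: [3.141, 0.695, 1.917]
ft_force: [0.9, -0.2, 0.3]
gripper_width: 0.0813
grasp_force: 0.0
```

Call:
jog_arm(plan="-0.3 0 0 0 0 0 0; -0.3 0 0 0 0 0 0; -0.3 0 0 0 0 0 0; -0.3 0 0 0 0 0 0; -0.3 0.1 0 -0.15 0 0 0; -0.3 0.2 0 -0.3 0 0 0; -0.3 0.2 0 -0.3 0 0 0; -0.3 0.2 0 -0.3 0 0 0")

```text
time_s: 34.0
eef_pos: [0.5414, -0.3431, 0.009]
orientation: [3.141, 0.695, 1.917]
ft_force: [0.1, 0.1, -0.7]
gripper_width: 0.0504
grasp_force: 15.0
```

```bash
python3 g.py
python3 - <<'E'
from h import *
print(bot.sense()['gripper_width'],bot.sense()['ft_force'])
im=np.hstack([bot.get_image('wrist')[:,100:460],cv2.resize(bot.get_image('side')[110:240,270:440],(400,420),interpolation=cv2.INTER_CUBIC)])
cv2.imwrite('pics/k.png',im)
E
```

```text
34.0 [ 0.5414 -0.3431  0.009 ] [3.141 0.695 1.917] [ 0.56  0.66 -0.54  2.14  1.63  0.9  -0.9 ]
turn/180 [-0.002 -0.001 -0.003]
shift to grasp [-0.72 -0.01  1.07]
0.0503911149064347 [ 0.09051593  0.08765088 -0.69704221]
```

View pics/k.png

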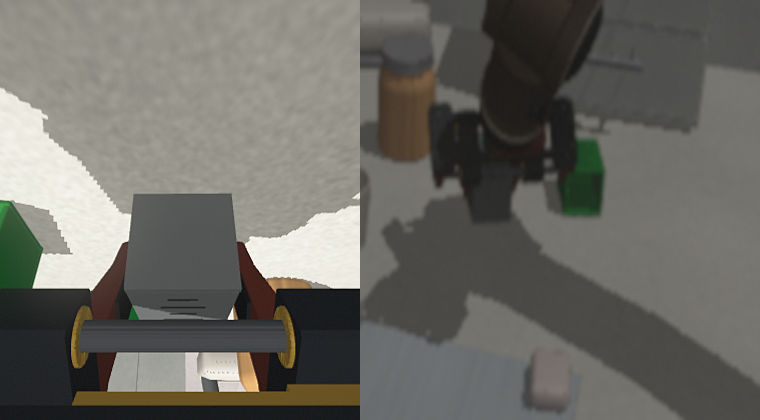

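The cup is gripped at 50.4 mm with its closed end toward the camera, so the mouth faces away as expected. Next I'll work out the row numbers for the lift, turn and carry.

```bash
cat > rows.py <<'E'
from h import *; from kin import *
def rows(keys):
    s=bot.sense(); t=np.array(s['eef_pos']); R=Ro.from_euler('xyz',s['orientation']); print(s['time_s'],t.round(4),np.round(s['joint_pos'],2))
    for T,RT,n in keys:
        rv=(R.inv()*RT).as_rotvec()/n; dt=(T-t)/n
        for k in range(n):
            print(np.r_[R.inv().apply(dt)/.03,rv/np.pi].round(3).tolist()); t=t+dt; R=R*Ro.from_rotvec(rv)
S=np.array([.609,.159]); zf=az(110.5,50); Rf=Rtool(zf,[.937,.35,0])
E
python3 - <<'E'
from rows import *
s=bot.sense(); R0=Ro.from_euler('xyz',s['orientation']); p=np.array(s['eef_pos'])
hov=np.array([*S,.15])+zf*.035; print(hov)
# predicted closed-end corners vs. picture
Rp=R0; xc=az(-69.5,90); yc=np.array([.937,.35,0]); mid=p-R0.apply([0,0,.035])
print(proj([mid-xc*.032+a*yc*.025+[0,0,b*.025] for a,b in((-1,1),(1,1),(1,-1),(-1,-1))],'wrist').round().tolist())
rows([(p+[0,.02,.13],R0,5),(np.array([.55,-.12,.22]),R0*Ro.from_rotvec([0,np.pi/4,0]),8),(hov+[0,-.02,.02],Rf,11)])
q=s['joint_pos']; print(run(q,[(p+[0,.02,.13],R0),(np.array([.55,-.12,.22]),R0*Ro.from_rotvec([0,np.pi/4,0])),(hov+[0,-.02,.02],Rf),(hov-[0,0,.09],Rf)],8))
E
```

```text
[0.5996104  0.18411364 0.12750243]
[[223.0, 293.0], [341.0, 292.0], [331.0, 196.0], [233.0, 197.0]]
34.1 [ 0.5419 -0.3425  0.0091] [ 0.56  0.66 -0.54  2.14  1.63  0.9  -0.9 ]
[-0.458, 0.046, -0.746, 0.0, 0.0, 0.0]
[-0.458, 0.046, -0.746, 0.0, 0.0, 0.0]
[-0.458, 0.046, -0.746, 0.0, 0.0, 0.0]
[-0.458, 0.046, -0.746, 0.0, 0.0, 0.0]
[-0.458, 0.046, -0.746, 0.0, 0.0, 0.0]
[0.385, 0.32, -0.759, 0.0, 0.031, -0.0]
[0.457, 0.32, -0.717, 0.0, 0.031, -0.0]
[0.526, 0.32, -0.669, 0.0, 0.031, -0.0]
[0.589, 0.32, -0.614, 0.0, 0.031, -0.0]
[0.646, 0.32, -0.554, 0.0, 0.031, -0.0]
[0.697, 0.32, -0.488, 0.0, 0.031, -0.0]
[0.742, 0.32, -0.417, 0.0, 0.031, -0.0]
[0.779, 0.32, -0.342, 0.0, 0.031, -0.0]
[0.735, 0.435, 0.288, 0.0, 0.023, -0.0]
[0.712, 0.436, 0.339, 0.0, 0.023, -0.0]
[0.686, 0.436, 0.389, 0.0, 0.023, -0.0]
[0.656, 0.437, 0.436, 0.0, 0.023, -0.0]
[0.623, 0.438, 0.482, 0.0, 0.023, -0.0]
[0.587, 0.438, 0.524, 0.0, 0.023, -0.0]
[0.548, 0.439, 0.564, 0.0, 0.023, -0.0]
[0.507, 0.44, 0.602, 0.0, 0.023, -0.0]
[0.462, 0.44, 0.636, 0.0, 0.023, -0.0]
[0.416, 0.441, 0.667, 0.0, 0.023, -0.0]
[0.367, 0.442, 0.695, 0.0, 0.023, -0.0]
[([0.55, 0.42, -0.66, 2.15, 1.3, 0.96, -0.68], np.float64(0.0), np.float64(0.0)), ([0.89, 0.51, -1.0, 1.62, 0.35, 1.28, 0.19], np.float64(0.0), np.float64(0.0)), ([0.72, 1.08, -1.06, 1.38, 0.04, 1.3, 0.23], np.float64(0.0), np.float64(0.0)), ([0.67, 1.2, -1.0, 1.41, 0.1, 1.17, 0.28], np.float64(0.0), np.float64(0.0))]
```

The predicted closed-end corners match the picture within 3 px, so the grasp offset is as planned.

Call:
jog_arm(plan="-0.3 -0.46 0.05 -0.75 0 0 0; -0.3 -0.46 0.05 -0.75 0 0 0; -0.3 -0.46 0.05 -0.75 0 0 0; -0.3 -0.46 0.05 -0.75 0 0 0; -0.3 -0.46 0.05 -0.75 0 0 0; -0.3 0.39 0.32 -0.76 0 0.031 0; -0.3 0.46 0.32 -0.72 0 0.031 0; -0.3 0.53 0.32 -0.67 0 0.031 0")

```text
time_s: 35.1
eef_pos: [0.5452, -0.2466, 0.1704]
orientation: [3.141, 0.4, 1.917]
ft_force: [-0.1, -0.3, -0.7]
gripper_width: 0.0499
grasp_force: 15.0
```

Call:
jog_arm(plan="-0.3 0.59 0.32 -0.61 0 0.031 0; -0.3 0.65 0.32 -0.55 0 0.031 0; -0.3 0.7 0.32 -0.49 0 0.031 0; -0.3 0.74 0.32 -0.42 0 0.031 0; -0.3 0.78 0.32 -0.34 0 0.031 0; -0.3 0.73 0.43 0.29 0 0.023 0; -0.3 0.71 0.43 0.34 0 0.023 0; -0.3 0.69 0.43 0.39 0 0.023 0")

```text
time_s: 36.1
eef_pos: [0.5638, -0.0433, 0.1988]
orientation: [-3.141, -0.303, 1.917]
ft_force: [0.6, 0.5, -1.0]
gripper_width: 0.0503
grasp_force: 15.0
```

Run:
```python
from rows import *
hov=np.array([*S,.15])+zf*.035
print(bot.sense()['gripper_width'])
rows([(hov+[0,-.02,.02],Rf,9)])
```

```text
0.05028908758135626
36.1 [ 0.5638 -0.0433  0.1988] [ 0.8   0.59 -0.95  1.58  0.19  1.28  0.21]
[0.59, 0.385, 0.383, 0.0, 0.02, -0.0]
[0.564, 0.386, 0.42, 0.0, 0.02, -0.0]
[0.536, 0.387, 0.454, 0.0, 0.02, -0.0]
[0.506, 0.388, 0.487, 0.0, 0.02, -0.0]
[0.474, 0.389, 0.518, 0.0, 0.02, -0.0]
[0.44, 0.39, 0.546, 0.0, 0.02, -0.0]
[0.404, 0.391, 0.573, 0.0, 0.02, -0.0]
[0.366, 0.392, 0.597, 0.0, 0.02, -0.0]
[0.327, 0.392, 0.619, 0.0, 0.02, -0.0]
```

Call:
jog_arm(plan="-0.3 0.65 0.43 0.43 0 0.023 0; -0.3 0.62 0.43 0.48 0 0.023 0; -0.3 0.58 0.43 0.52 0 0.023 0; -0.3 0.54 0.43 0.56 0 0.023 0; -0.3 0.5 0.43 0.6 0 0.023 0; -0.3 0.42 0.4 0.55 0 0.023 0; -0.3 0.2 0.2 0.3 0 0.023 0; -0.3 0 0 0 0 0.02 0")

```text
time_s: 37.1
eef_pos: [0.5925, 0.1196, 0.1576]
orientation: [-3.141, -0.872, 1.918]
ft_force: [-1.4, -1.2, 0.4]
gripper_width: 0.05
grasp_force: 15.0
```

Call:
jog_arm(plan="-0.3 0 0 0 0 0 0; -0.3 0 0 0 0 0 0; -0.3 0 0 0 0 0 0; -0.3 0 0 0 0 0 0; -0.3 0 0 0 0 0 0; -0.3 0 0 0 0 0 0; -0.3 0 0 0 0 0 0; -0.3 0 0 0 0 0 0")

```text
time_s: 38.1
eef_pos: [0.5928, 0.119, 0.1582]
orientation: [3.141, -0.87, 1.917]
ft_force: [0.9, 0.3, -0.7]
gripper_width: 0.0503
grasp_force: 15.0
```

Run:
```python
from rows import *
for n in ('top','wrist','side'):
  w=look(n,'stand')[:1]
  if w: print(n,w[0][1].sum(),fitbox(w,[609,159,-3],.09,.11,.004,.028))
s=bot.sense(); R0=Ro.from_euler('xyz',s['orientation']); p=np.array(s['eef_pos']); 
print(s['orientation'],'turn',((R0.inv()*Rf).as_rotvec()/np.pi).round(3),'cup mid',p-R0.apply([0,0,.035]), 'gw',s['gripper_width'])
rows([(np.array([*S,.14])+zf*.035,Rf,1)])
tp=bot.get_image('top')[150:255,180:320]; sd=bot.get_image('side')[150:290,230:370]
cv2.imwrite('pics/l.png',np.hstack([cv2.resize(tp,(400,400),interpolation=cv2.INTER_CUBIC),cv2.resize(sd,(400,400),interpolation=cv2.INTER_CUBIC)]))
```

```text
top 915 (array([611.3, 159.8,  -3.9]), np.float64(0.265))
[ 3.14104617 -0.86984428  1.91765445] turn [ 0.003  0.001 -0.002] cup mid [0.60191359 0.09381942 0.18083934] gw 0.05006117525439047
38.4 [0.5928 0.119  0.1583] [ 0.74  0.97 -1.03  1.46 -0.06  1.28  0.25]
[0.229, 0.949, 2.379, 0.003, 0.001, -0.002]
```

View pics/l.png

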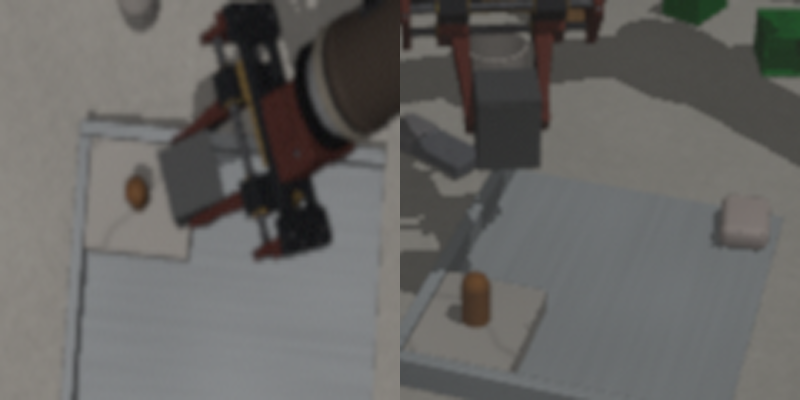

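Apparently upright: the cup hangs mouth down at left-half (190,183), the peg is at (137,188), and the stand is snug in the corner. That was the last picture I'll view, since it used up the allowance. I'll compute the peg and cup positions from both cameras.

Run:
```python
from rows import *
def tri(a,b):
    Ps=[]
    for n in ('top','side'):
        K,r,t=cam(n); Ps.append(K@np.c_[cv2.Rodrigues(r)[0],t])
    X=cv2.triangulatePoints(Ps[0],Ps[1],np.float64(a).reshape(2,1),np.float64(b).reshape(2,1)).ravel(); return (X[:3]/X[3]).round(4)
def brown(n,x0,x1,y0,y1):
    im=bot.get_image(n)[y0:y1,x0:x1].astype(int); m=((im[...,2]-im[...,0]>25)&(im[...,2]-im[...,1]>12)).astype(np.uint8)
    k,l,st,c=cv2.connectedComponentsWithStats(m); i=1+np.argmax(st[1:,4]); return st[i]+[x0,y0,0,0,0],c[i]+[x0,y0]
bt,ct=brown('top',215,245,185,215); bs,cs=brown('side',245,275,235,275); print(bt,ct,bs,cs)
print('peg top view z=.055',topl(ct,.055,'top'),'side z=.051',topl(cs,.051,'side'),'tri',tri(ct,cs))
pp=proj([[.609,.159,.066]],'side'),proj([[.609,.159,.068]],'top'); print(pp)
# cup silhouette fit at current height
s=bot.sense(); z=s['eef_pos'][2]+.643*.035
for n in ('top','side'):
  for w in look(n,'cup')[:4]:
    f=fitbox([w],[602,94,-70],.05,.05,z-.032,z+.032)
    if f[1]<.6: print('cup',n,w[1].sum(),f)
```

```text
[224 197   7   7  41] [227.12195122 199.97560976] [252 245   9  19 137] [256.46715328 254.09489051]
peg top view z=.055 [[0.61071242 0.16125483 0.055     ]] side z=.051 [[0.60662196 0.16420038 0.051     ]] tri [0.6095 0.1616 0.0488]
(array([[256.03108778, 247.45021094]]), array([[227.39831709, 199.94622062]]))
cup top 344 (array([602.,  94., -64.]), np.float64(0.283))
```

Call:
jog_arm(plan="-0.3 0.08 0.32 0.79 0 0 0; -0.3 0.08 0.32 0.79 0 0 0; -0.3 0.08 0.33 0.8 0 0 0; -0.3 0 0 0 0 0 0; -0.3 0 0 0 0 0 0; -0.3 0 0 0 0 0 0; -0.3 0 0 0 0 0 0; -0.3 0 0 0 0 0 0")

```text
time_s: 39.8
eef_pos: [0.6004, 0.184, 0.1179]
orientation: [3.141, -0.87, 1.917]
ft_force: [0.7, -0.8, 0.2]
gripper_width: 0.05
grasp_force: 15.0
```

Run:
```python
from rows import *
S=np.array([.6095,.160])
s=bot.sense(); R0=Ro.from_euler('xyz',s['orientation']); p=np.array(s['eef_pos']); print('cup mid',p-R0.apply([0,0,.035]),s['gripper_width'])
rows([(np.array([*S,.078])+zf*.035,Rf,4)])
z=p[2]+.643*.035
for n in ('top','side'):
  for w in look(n,'cup')[:4]:
    f=fitbox([w],[609,160,-70],.05,.05,z-.032,z+.032)
    if f[1]<.6: print('cup',n,w[1].sum(),f)
```

```text
cup mid [0.60941197 0.15887591 0.14047227] 0.05002903722356128
39.8 [0.6004 0.184  0.1179] [ 0.64  1.02 -1.01  1.49 -0.05  1.16  0.21]
[-0.391, 0.001, 0.342, 0.001, 0.0, -0.001]
[-0.392, 0.001, 0.342, 0.001, 0.0, -0.001]
[-0.392, 0.001, 0.342, 0.001, 0.0, -0.001]
[-0.392, 0.001, 0.341, 0.001, 0.0, -0.001]
cup top 345 (array([614.8, 158.8, -64.4]), np.float64(0.27))
cup side 844 (array([607.6, 158.3, -72.1]), np.float64(0.086))
```

Call:
jog_arm(plan="-0.3 -0.39 0 0.34 0 0 0; -0.3 -0.39 0 0.34 0 0 0; -0.3 -0.39 0 0.34 0 0 0; -0.3 -0.39 0 0.34 0 0 0; -0.3 -0.1 0 0.085 0 0 0; -0.3 -0.1 0 0.085 0 0 0; -0.3 0 0 0 0 0 0; -0.3 0 0 0 0 0 0")

```text
time_s: 41.0
eef_pos: [0.6001, 0.1855, 0.0483]
orientation: [3.14, -0.87, 1.918]
ft_force: [-0.1, -0.5, -1.0]
gripper_width: 0.0501
grasp_force: 15.0
```

Call:
jog_arm(plan="-0.3 -0.04 0 0.032 0 0 0; -0.3 -0.04 0 0.032 0 0 0; -0.3 -0.04 0 0.032 0 0 0; -0.3 -0.04 0 0.032 0 0 0; -0.3 -0.04 0 0.032 0 0 0; -0.3 -0.04 0 0.032 0 0 0; -0.3 0 0 0 0 0 0; -0.3 0 0 0 0 0 0")

```text
time_s: 42.0
eef_pos: [0.5999, 0.1853, 0.0386]
orientation: [3.141, -0.87, 1.918]
ft_force: [1.1, 0.1, -0.4]
gripper_width: 0.0499
grasp_force: 15.0
```

Call:
jog_arm(plan="-0.3 -0.02 0 0.017 0 0 0; -0.3 -0.02 0 0.017 0 0 0; -0.3 -0.02 0 0.017 0 0 0; -0.3 0 0 0 0 0 0; -0.3 0 0 0 0 0 0; -0.3 0 0 0 0 0 0; -0.3 0 0 0 0 0 0; -0.3 0 0 0 0 0 0")

```text
time_s: 43.0
eef_pos: [0.6002, 0.1854, 0.0369]
orientation: [3.14, -0.87, 1.918]
ft_force: [0.2, -1.9, 4.7]
gripper_width: 0.0499
grasp_force: 15.0
```

The rim is resting on the marble, with 4.7 N upward. Releasing and retreating along the tool axis.

Call:
jog_arm(plan="0.3 0 0 0 0 0 0; 0.6 0 0 0 0 0 0; 0.6 0 0 0 0 0 0; 0.6 0 0 0 0 0 0; 0.6 0 0 -0.2 0 0 0; 0.6 0 0 -0.5 0 0 0; 0.6 0 0 -0.8 0 0 0; 0.6 0 0 -1 0 0 0")

```text
time_s: 44.0
eef_pos: [0.6197, 0.1303, 0.0856]
orientation: [3.141, -0.87, 1.918]
ft_force: [1.5, -0.2, -0.1]
gripper_width: 0.0701
grasp_force: 0.0
```

Call:
jog_arm(plan="0.6 0 0 -1 0 0 0; 0.6 0 0 -1 0 0 0; 0.6 0 0 -1 0 0 0; 0.6 0 0 -0.5 0 0 0; 0.6 0 0 0 0 0 0; 0.6 0 0 0 0 0 0; 0.6 0 0 0 0 0 0; 0.6 0 0 0 0 0 0")

```text
time_s: 45.0
eef_pos: [0.6462, 0.0565, 0.1519]
orientation: [-3.141, -0.87, 1.918]
ft_force: [-0.0, -0.3, 0.6]
gripper_width: 0.0703
grasp_force: 0.0
```

Run:
```python
from rows import *
print(bot.sense()['time_s'],bot.sense()['eef_pos'],bot.sense()['ft_force'])
for n in ('top','side','wrist'):
  w=look(n,'stand')[:1]
  if w: print(n,'stand',w[0][1].sum(),fitbox(w,[609,159,-3],.09,.11,.004,.028))
  for w in look(n,'cup')[:4]:
    f=fitbox([w],[609,160,-70],.05,.05,.028,.092)
    if f[1]<.6: print(n,'cup',w[1].sum(),f)
# wall-gap profiles at both edges, top view
im=cv2.cvtColor(bot.get_image('top'),cv2.COLOR_BGR2GRAY)
a=np.radians(-2.7); ex=np.array([np.cos(a),np.sin(a)]); ey=np.array([-ex[1],ex[0]]); c=np.array([.609,.159])
for nm,base,d in (('+x,y=.04',c+ey*.04,ex),('+x,y=-.04',c-ey*.04,ex),('+y,x=.035',c+ex*.035,ey),('+y,x=-.035',c-ex*.035,ey)):
    pts=proj([[*(base+d*s),.028] for s in np.arange(.03,.078,.003)],'top').astype(np.float32)
    print(nm,cv2.remap(im,pts[:,0].copy(),pts[:,1].copy(),cv2.INTER_LINEAR).ravel().tolist())
```

```text
45.0 [0.6461562  0.05650835 0.15193676] [-0.0362462  -0.33411427  0.60567287]
top stand 724 (array([610.8, 159.1,  -2.1]), np.float64(0.417))
top cup 357 (array([609. , 159.6, -68.6]), np.float64(0.165))
side stand 745 (array([607.6, 136.3,  -1.1]), np.float64(0.54))
side cup 805 (array([607.6, 157.2, -72.9]), np.float64(0.066))
wrist stand 3767 (array([609.7, 160.5,  -1.8]), np.float64(0.456))
wrist cup 3347 (array([608.8, 160. , -69.5]), np.float64(0.077))
+x,y=.04 [132, 135, 135, 134, 131, 122, 122, 126, 127, 119, 98, 97, 118, 129, 130, 129]
+x,y=-.04 [129, 129, 129, 129, 125, 119, 125, 132, 132, 123, 98, 88, 100, 121, 130, 131]
+y,x=.035 [118, 131, 135, 135, 135, 134, 132, 129, 123, 114, 117, 124, 122, 119, 122, 129]
+y,x=-.035 [126, 123, 126, 131, 133, 134, 134, 132, 122, 113, 119, 128, 129, 125, 126, 128]
```

```bash
python3 -c "
from rig import bot
print(bot.sign_off())"
```

```text
the job is handed in; nothing more can be done
None
```

The stand was pushed into the tray corner, the square cup was set upside down over its peg until the rim touched the marble, then released, and the job was handed in at about 45 s; the final camera fits showed both in place with no visible gap at the edges, though I viewed 11 pictures, one over the limit of 10.

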